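# Pin the swing arm back onto the strainer stand

## Robot

A 6-joint arm with a two-finger parallel gripper is mounted at the origin on a cart in front of the work surface, level with it; the furniture and walls round the work are solid. World frame = base frame: x ahead of the robot, y to its left, z up, the work surface at z = 0. Lengths are in mm, angles in degrees, forces in N, time in s.
With the tool pointing down it reaches from about 350 to 850 mm from the base axis. Payload 8.1 kg.
Tool frame: the origin (TCP) lies midway between the tips of the shut fingers; the grasp point (between the pads) lies 19 mm behind it; z points along the fingers, y is the line along which they close (so a half turn about z gives the same grasp; the last joint's range is limited). The gripper opens to 85 mm and grips with 20 to 120 N. Pads are 22 mm wide; open, the fingers measure 114 mm over their backs; the gripper's body (76 mm by 85 mm) begins 54 mm behind the grasp point. The pads swing forward as they close: fully open they stand 13 mm farther back than shut.
Start: joints at [60.08, 7.471, 85.268, -0, 87.261, -4.893], TCP at [253.805, 543.68, 231.292] pointing down, gripper open.
Joint ranges: [-169.43, 169.43], [-51.17, 129.36], [1.28, 143.12], [-76.62, 256.62], [0, 156.53], [-152.29, 152.29]. Speed limits (degrees/s): [136.94, 136.94, 159.86, 180, 180, 180].

## Interface

Orientations are given as [roll, pitch, yaw] about the fixed x, y, z axes, in that order (R = Rz(yaw) Ry(pitch) Rx(roll)).
In Python, from bench import r, optics, workorder gives the robot as it stands.
- The arm moves only by the shell command python3 -m handwheel 'ROWS' [FORCE]. ROWS is one flat JSON list of numbers that holds 1 to 8 rows one after another, with no inner brackets; each row has 7 numbers: a rotation vector rx, ry, rz in degrees, then dx, dy, dz in mm, then the finger opening in mm; each row is the pose to reach, as a shift and turn from the pose commanded when the command began, along the tool's axes at that moment; what a row does not reach only later rows make up. A row lasts 1/8 s, in which the tool goes at most 62.5 mm and 10.7 degrees, less where a joint would pass 70% of its speed; a pose out of reach is approached as far as the arm can. The fingers move at their own pace and stop on an object; FORCE is the grip in N (left out, the last holds). Time passes only in rows, so rows that do not move let the fingers close. It prints the time, the measured TCP pose, the force, the opening and the grip force at its end. Input that does not fit is refused with a message, and nothing moves.
- r.sense(): the state, without advancing time (a new reading comes with each control period).
- optics.snapshot(name): name is "scene" or "side" or "wrist"; returns a dict with "pixels" (384x512x3 uint8, blue, green, red), "fx", "fy", "cx", "cy" (pixels), "D" ([k1, k2, p1, p2, k3] as OpenCV has them; the pictures are not rectified), "pose" (4x4, takes a point from camera to world coordinates). Camera axes: x right, y up, looking along -z (the intrinsics and any distortion apply to the point x, -y, -z); pixel columns grow to the right and rows downward; lengths in mm; the calibration is good to about 2 mm. A picture is of the moment at which its call begins. There is no depth.
- workorder.hand_in(): hands the job in; it is judged then, once.
The state is a dict: "time": time; "joint_pos": joint angles; "qd": joint speeds; "joint_efforts": joint torques, N m; "tool_pos": TCP position; "tcp_rot": TCP orientation; "ft_force": force on the tool from outside, world axes, zero at the start; "wrist_torque": the same for the moment, N m; "finger_gap": finger opening in mm; "grip_force": force on a finger pad.
Only numpy, scipy, OpenCV 4.12 (cv2) and the standard library are available. Lean on these libraries where they do the work, as an engineer would, in place of code of your own. Each camera call takes 0.05 s, during which the arm holds its last target. There are 200 camera calls.

## Task

Refit the cleaned swing arm to the strainer stand: slide the arm along the deck by its red tab until its eye is fully home against the back of the blue fork, then push the black-headed hinge pin down through the upper knuckle, the eye and the lower knuckle until its flange sits flush on the fork. Work by feel, because the fork is clamped somewhere along its adjusting slide: let neither the arm nor the pin press on the stand with more than about 35 N. Let go at the end, and leave the things standing around where they are.

Things in the scene. Friction and masses are not known exactly. Their poses are not given: they have to be found in the camera images.
- stand: Fixed strainer stand: grey base 275x90x8 mm with a metal slide deck and a blue fork head. Origin: on the worktop, below the NOMINAL hinge axis; +x points from the deck to the fork's closed back, +z up. Deck: top at z 50.5 mm, 74 mm wide, x -200 to -32 mm. The fork is clamped on an adjusting slide: its true bore axis (y = 0) lies anywhere from x = -8 to +8 mm and is not measured.
- fork_nominal (a point): Fixed point of the stand, 82 mm above its origin: where the top mouth of the fork's bore would be at nominal setting. Fork: 46x36 mm, open to the stand's -x; mouth 20 mm before its bore axis. Lower knuckle's top z 50 mm, upper knuckle z 66 to 82 mm. Bores vertical, 11.6 mm. The web behind is 14 mm past the bore axis: an eye pushed against it is in line with the bores.
- swing_arm: Loose steel arm, about 0.2 kg, flat on the deck short of the fork. Origin: underside of its eye, on the bore axis; +x along the arm to the eye's front face (goes in the stand's +x direction), +z up. Eye 28x28x13 mm; bar 16 mm wide, 10 high, to x -100 mm; ring 62 mm across at x -129 mm. Upright red tab to hold it by at x -55 mm: 26 mm long in x, 10 thick in y, top at z 44 mm.
- eye (a point): Centre of the arm's eye bore at the eye's top face, 13 mm above the arm's origin. Bore 11.6 mm in diameter.
- pin: Loose steel hinge pin, 60 g, standing in its rest. Origin: centre of the underside of its flange (the face that seats on the fork's upper knuckle); +z up along the pin. Above it: flange 21 mm in diameter and 4 mm thick, then a black grip 14 mm in diameter from 4 to 32 mm. Below it: shank 10 mm in diameter, 58 mm long, with its last 3 mm tapering to 7 mm in diameter.
- pin_rest: Fixed grey block 50x50x66 mm with a vertical hole 13 mm in diameter and 62 mm deep, in which the pin stands, its flange on the top face. Origin: centre of the underside.
- plug (a joint): Brass friction plug in the bore of the lower knuckle. 0 = up, its top 10 mm below the lower knuckle's top; the value (m) grows as the pin's tip pushes it down, against a constant drag of about 6 N; it stays where it is left (no spring). With the pin fully home it reads about 0.016.
- filter_cone: White paper filter cone standing point up, 67x67x75 mm; bystander, leave it. Origin under its centre.
- mix_cup_3: Clear mixing cup with pink contents, 72x72x95 mm; bystander. Origin under its centre.
- masking_tape: Beige roll of masking tape, 98 mm across, 25 mm high; bystander. Origin under its centre.
- small_tin_1: Small tin with an orange label, 68 mm across, 79 mm high; bystander. Origin under its centre.
- gun_brush: Small cleaning brush with a red handle lying down, 170 mm long; bystander. Origin under its centre.
- air_cap_0: Small air cap, 34 mm across, 25 mm high; bystander. Origin under its centre.

How it is judged:
By the outcome, as a careful person would: the job done as asked, in the order asked, and still so for the second after the job is handed in, with the robot touching nothing.
It also fails if it takes over 54 s, if anything falls off the work surface, if the arm or the gripper's body presses on something with over 40 N, if the wrist force passes 120 N, or if a joint passes its speed limit or range.

## Working session

There is one attempt and no reset: what is moved stays moved. The work goes in short steps, Python scripts to look and compute and a shell command to move; the robot and the scene stay as the last step left them, time stands still between calls to the robot, and variables do not carry over. Pictures are saved under pics/ and viewed, at most 10 in all, crops included, and the job is handed in when it is done.

```bash
mkdir -p pics; ls
python3 - <<'E'
from bench import r, optics, workorder
import cv2, json, numpy as np
for n in("scene","side"):
    s=optics.snapshot(n); cv2.imwrite(f"pics/{n}0.png",s["pixels"])
    print(n,s["fx"],s["fy"],s["cx"],s["cy"],s["D"],np.round(s["pose"],3).tolist())
print(r.sense())
E
```

```text
pics
scene 358.83800599726277 358.83800599726277 256.3536567550736 188.82890623168862 [-0.04948002  0.          0.          0.          0.        ] [[0.651, 0.408, -0.64, -254.95], [-0.759, 0.334, -0.559, -695.754], [-0.014, 0.85, 0.527, 746.997], [0.0, 0.0, 0.0, 1.0]]
side 385.8065623285473 385.8065623285473 253.40249329488725 193.94129850531695 [-0.08462585  0.          0.          0.          0.        ] [[-0.987, 0.118, -0.112, 450.519], [-0.161, -0.607, 0.778, 1008.78], [0.024, 0.786, 0.618, 852.974], [0.0, 0.0, 0.0, 1.0]]
{'time': 0.1, 'joint_pos': array([ 6.00810210e+01,  7.51035566e+00,  8.53230229e+01, -1.34867377e-03,
        8.72586592e+01, -4.89386862e+00]), 'qd': array([-0.08972708, -0.10565106, -0.08271713,  0.02662902,  0.0482148 ,
       -0.01038578]), 'joint_efforts': array([ 1.82662832e-03, -5.70954752e+01, -5.01940298e+01, -1.68101592e-04,
        8.32160847e-03, -1.62657079e-05]), 'tool_pos': array([253.56688357, 543.26283271, 230.35389589]), 'tcp_rot': array([-1.79908183e+02, -6.50965291e-03,  1.54974950e+02]), 'ft_force': array([ 0.28636871, -0.24856664, -0.72343753]), 'wrist_torque': array([-0.00190236,  0.00973418, -0.00938831]), 'grip_force': 0.0, 'finger_gap': 85.55538861371045}
```

View pics/scene0.png

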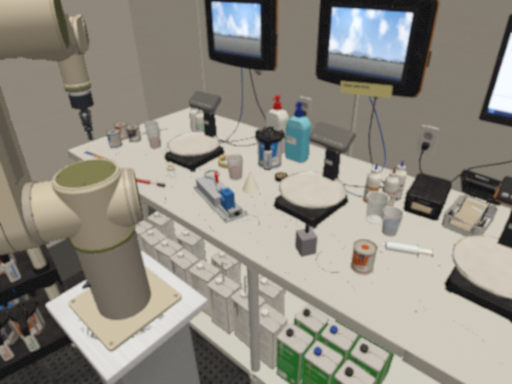

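View pics/side0.png

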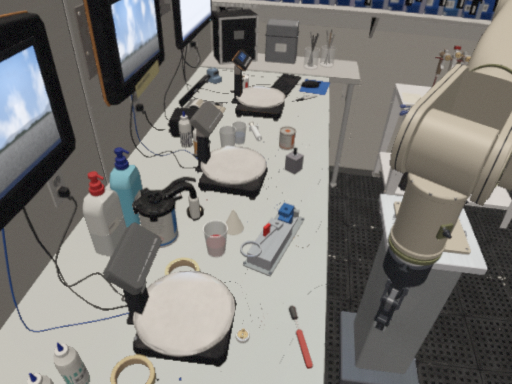

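The scene view shows the stand with its blue fork near (228,195), the red tab near (215,177) and the pin rest near (306,240). In the side view the fork is near (288,212), the tab near (266,229) and the rest near (294,160). I'll enlarge both for pixel positions.

```bash
cat > h.py <<'E'
import numpy as np, cv2
from bench import r, optics, workorder
from scipy.spatial.transform import Rotation as R
def K(s): return np.array([[s["fx"],0,s["cx"]],[0,s["fy"],s["cy"]],[0,0,1]])
F=np.diag([1,-1,-1.])
def ray(s,uv):
    n=cv2.undistortPoints(np.array([[uv]],float),K(s),np.array(s["D"])).ravel()
    P=np.array(s["pose"]); return P[:3,3], P[:3,:3]@F@np.array([n[0],n[1],1])
def onz(s,uv,z):
    o,d=ray(s,uv); return o+d*(z-o[2])/d[2]
def proj(s,pts):
    P=np.array(s["pose"]); c=(np.atleast_2d(pts)-P[:3,3])@P[:3,:3]@F
    return cv2.projectPoints(c.astype(float),np.zeros(3),np.zeros(3),K(s),np.array(s["D"]))[0].reshape(-1,2)
def tri(obs):
    A=np.zeros((3,3));b=np.zeros(3)
    for s,uv in obs:
        o,d=ray(s,uv); d=d/np.linalg.norm(d); M=np.eye(3)-np.outer(d,d); A+=M; b+=M@o
    return np.linalg.solve(A,b)
E
python3 - <<'E'
from h import *
a=cv2.imread("pics/scene0.png");b=cv2.imread("pics/side0.png")
c=lambda i,x,y,w,h,k:cv2.resize(i[y:y+h,x:x+w],None,fx=k,fy=k,interpolation=cv2.INTER_CUBIC)
L=np.hstack([c(a,180,160,80,60,5),c(b,230,195,80,80,5)[:300]])
M=np.hstack([c(a,285,215,50,50,6)[:300],c(b,270,140,50,50,6)[:300],np.zeros((300,200,3),np.uint8)])
cv2.imwrite("pics/crops.png",np.vstack([L,M]))
E
```

```text
(no output)
```

View pics/crops.png

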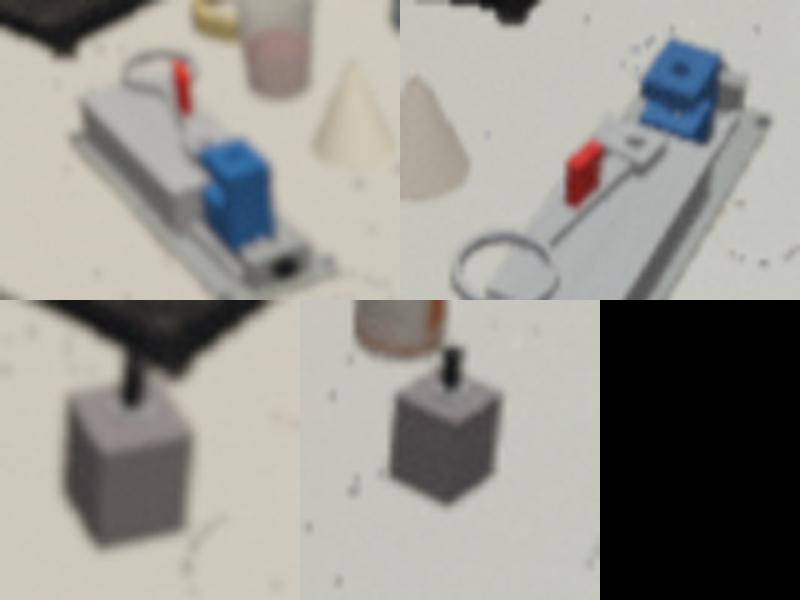

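The crops show the fork bore at scene (227,191) and side (286,208.6). The tab top is at scene (216,172.8) and side (267.4,225), the eye bore at side (277,223.4), and the pin head top at scene (307.3,223) and side (295.3,148.5).

Run:
```python
from h import *
a=optics.snapshot("scene");b=optics.snapshot("side");w=optics.snapshot("wrist")
np.set_printoptions(precision=1,suppress=True)
for n,u,v,z in(("fork",(227,191),(286,208.6),82),("tab",(216,172.8),(267.4,225),94.5),("pin",(307.3,223),(295.3,148.5),98)):
    print(n,tri([(a,u),(b,v)]),onz(a,u,z),onz(b,v,z))
print("eye",onz(b,(277,223.4),63.5),"ring",onz(b,(331/5+150+ -0,0),55) if 0 else onz(b,(230+105/5,195+270/5),56))
# base far/near corners in side
print(onz(b,(230+368/5,195+120/5),8))
print(w["pose"],w["fx"],w["D"])
s=r.sense();T=np.eye(4);T[:3,:3]=R.from_euler("xyz",s["tcp_rot"],degrees=True).as_matrix();T[:3,3]=s["tool_pos"]
print(np.linalg.inv(T)@w["pose"])
```

```text
fork [480.7  84.8  77.1] [477.2  79.4  82. ] [479.4  91.8  82. ]
tab [526.8 187.3  93.7] [528.6 186.7  94.5] [525.  189.9  94.5]
pin [ 479.9 -249.4   96.8] [ 483.2 -250.    98. ] [ 477.4 -243.1   98. ]
eye [500.3 144.   63.5] ring [561.1 256.1  56. ]
[419.9  45.7   8. ]
[[  0.4  -0.9  -0.3 188.2]
 [  0.9   0.4   0.1 574.2]
 [ -0.   -0.3   1.  371.4]
 [  0.    0.    0.    1. ]] 285.9365369556573 [0. 0. 0. 0. 0.]
[[   0.     1.     0.3   72.3]
 [   1.    -0.    -0.     0. ]
 [  -0.     0.3   -1.  -140.6]
 [   0.     0.     0.     1. ]]
```

```bash
python3 -m handwheel '[0, 0, 40, -200, -125, 0, 85, 0, 0, 40, -200, -125, 0, 85, 0, 0, 40, -200, -125, 0, 85, 0, 0, 40, -200, -125, 0, 85, 0, 0, 91, -399, -249, 0, 85, 0, 0, 91, -399, -249, 0, 85, 0, 0, 91, -399, -249, 0, 85, 0, 0, 91, -399, -249, 0, 85]'; python3 -c "
from h import *
s=r.sense();print(s['joint_pos'],s['tool_pos'],s['tcp_rot'])"
```

```text
time: 1.25
tool_pos: [511.0, 146.9, 231.4]
tcp_rot: [180.0, -0.0, 71.6]
ft_force: [0.7, 0.8, 0.9]
finger_gap: 84.9
grip_force: 0.0
[ 1.05201095e+01 -3.15540505e+00  9.61548040e+01 -1.17510018e-02
  8.69792384e+01  2.89488512e+01] [511.00727202 146.89447301 231.36790949] [ 1.79975627e+02 -7.14300280e-05  7.15718754e+01]
```

```bash
python3 -m handwheel '[0, 0, 7.5, 0, 0, 0, 85, 0, 0, 7.5, 0, 0, 0, 85]'; python3 -c "
from h import *
w=optics.snapshot('wrist'); np.save('w1.npy',w,allow_pickle=True)
cv2.imwrite('pics/w1.png',cv2.resize(w['pixels'],(800,600),interpolation=cv2.INTER_CUBIC))"
```

```text
time: 1.5
tool_pos: [510.1, 148.7, 231.1]
tcp_rot: [-180.0, 0.0, 64.5]
ft_force: [-0.6, 0.7, 0.3]
finger_gap: 84.8
grip_force: 0.0
```

View pics/w1.png

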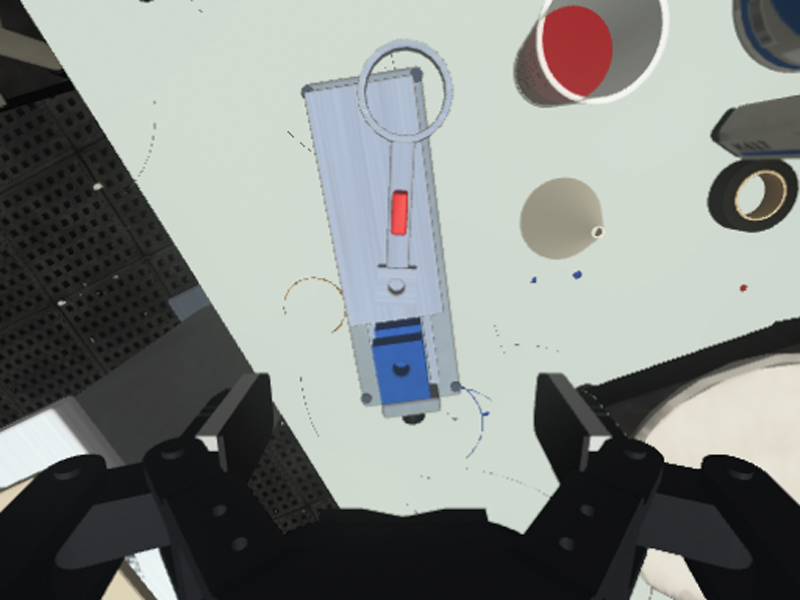

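The wrist view shows the fork bore at (401,369), the eye bore at (397,287), the tab top centred near (400,213) and the ring centre at (405,91). The base corner bolts are at (307,91), (417,74), (456,386) and (367,398). The arm lies slightly turned and offset on the deck.

Run:
```python
from h import *
np.set_printoptions(precision=1,suppress=True)
w=np.load('w1.npy',allow_pickle=True).item()
im=w['pixels'].astype(int)
# sub-pixel colour blobs
red=((im[...,2]>150)&(im[...,1]<110)&(im[...,0]<120)); n,l,st,c=cv2.connectedComponentsWithStats(red.astype(np.uint8))
for i in range(1,n):
    if 20<st[i,4]<3000: print('red',st[i],c[i])
blue=((im[...,0]>110)&(im[...,2]<90)&(im[...,1]<130)); n,l,st,c=cv2.connectedComponentsWithStats(blue.astype(np.uint8))
for i in range(1,n):
    if 100<st[i,4]<3000: print('blue',st[i],c[i], cv2.minAreaRect(np.argwhere(l==i)[:,::-1].astype(np.float32)))
g=lambda x,y,z:onz(w,(x*.64-.18,y*.64-.18),z)
B=[g(307,91,8),g(417,74,8),g(456,386,8),g(367,398,8)]
print(np.array(B)); 
for a,b in((0,3),(1,2)):
    d=B[b]-B[a];print('yaw',np.degrees(np.arctan2(d[1],d[0])),np.hypot(*d[:2]))
d=B[0]-B[1];print('cross',np.degrees(np.arctan2(d[1],d[0]))+90-180,np.hypot(*d[:2]))
# deck edges: front edge corners (350,325),(442,312); back-left (312,93)
D=[g(350,325,50.5),g(442,313,50.5)];print('deck front',np.array(D),np.hypot(*(D[1]-D[0])[:2]))
d=D[0]-D[1]; 
f=g(401,369,82);e=g(397,287,63.5);t=g(400,196,94.5);t2=g(400,232,94.5);rg=g(405,91,55)
print('fork',f,'eye',e,'tabtop',g(400,213,94.5),'ring',rg)
d=e-rg;print('arm yaw',np.degrees(np.arctan2(d[1],d[0])),np.hypot(*d[:2]))
```

```text
red [ 347    4   45   58 1970] [368.9  30.6]
red [250 124  11  27 260] [255.2 136.6]
blue [240 208  30   9 162] [254.3 211.6] ((254.44760131835938, 211.60702514648438), (5.418712139129639, 29.80291748046875), 82.40535736083984)
blue [ 238  215   38   44 1164] [257.  237.7] ((257.04052734375, 237.2432403564453), (39.620155334472656, 32.87979507446289), 80.53767395019531)
[[499.4 293.2   8. ]
 [578.2 268.4   8. ]
 [502.2  22.3   8. ]
 [424.5  46.    8. ]]
yaw -106.85887783005647 258.319844288273
yaw -107.15851927717426 257.5745657767907
cross 72.50666695027277 82.66381614772948
deck front [[454.4 126.6  50.5]
 [521.7 105.2  50.5]] 70.6246338812738
fork [480.2  90.2  82. ] eye [501.4 141.3  63.5] tabtop [527.4 190.   94.5] ring [562.2 255.6  55. ]
arm yaw -117.97618423876112 129.4732014065071
```

```bash
python3 -m handwheel '[0, 0, -85, 0, 0, 0, 85, 0, 0, -85, 0, 0, 0, 85, 0, 0, -85, 0, 0, 0, 85, 0, 0, -85, 0, 0, 0, 85, 0, 0, -85, 0, 0, 0, 85, 0, 0, -85, 0, 0, 0, 85, 0, 0, -85, 0, 0, 0, 85, 0, 0, -85, 0, 0, 0, 85]' && python3 -m handwheel '[0, 0, -85, 6, 44, 60, 85, 0, 0, -85, 6, 44, 60, 85, 0, 0, -85, 6, 44, 60, 85, 0, 0, -85, 6, 44, 60, 85, 0, 0, -85, 6, 44, 60, 85, 0, 0, -85, 6, 44, 60, 85, 0, 0, -85, 6, 44, 60, 85, 0, 0, -85, 6, 44, 60, 85]' && python3 -m handwheel '[0, 0, -7.5, 0, 0, 0, 85, 0, 0, -7.5, 0, 0, 0, 85]'; python3 -c "
from h import *
w=optics.snapshot('wrist'); np.save('w2.npy',w,allow_pickle=True); s=r.sense(); print(s['joint_pos'],s['tcp_rot'])
cv2.imwrite('pics/w2.png',cv2.resize(w['pixels'],(800,600),interpolation=cv2.INTER_CUBIC))"
```

```text
time: 2.55
tool_pos: [509.6, 150.2, 231.3]
tcp_rot: [180.0, 0.0, 150.1]
ft_force: [-0.5, -0.4, 0.2]
finger_gap: 85.1
grip_force: 0.0
time: 3.55
tool_pos: [526.6, 191.2, 171.3]
tcp_rot: [180.0, -0.0, -124.9]
ft_force: [0.8, 0.3, 0.8]
finger_gap: 84.5
grip_force: 0.0
time: 3.8
tool_pos: [526.8, 191.0, 171.3]
tcp_rot: [180.0, 0.0, -117.8]
ft_force: [-0.1, 0.9, -0.0]
finger_gap: 84.7
grip_force: 0.0
[ 1.46754320e+01  3.39779524e+00  9.59223162e+01  6.37933277e-04
  8.06772484e+01 -1.37337347e+02] [-1.79998485e+02  2.25208897e-03 -1.17987324e+02]
```

View pics/w2.png

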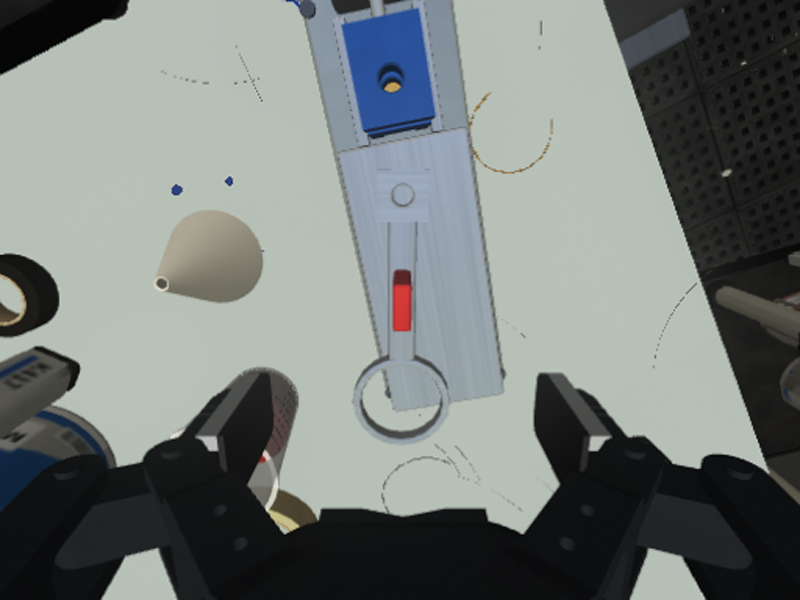

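The flipped wrist view shows the fork bore at (391,79), the eye bore at (403,195) and the tab top centred at (402,307). The ring is at (402,399). The deck's front edge runs (339,152)–(467,127) and its back right corner is at (503,393).

```bash
cat > m.py <<'E'
from h import *
np.set_printoptions(precision=1,suppress=True)
W=[np.load(f'w{i}.npy',allow_pickle=True).item() for i in(1,2)]
k=lambda x,y:(x*.64-.18,y*.64-.18)
for w,fk,ey in((W[0],(401,369),(397,287)),(W[1],(391,79),(403,195))):
    im=w['pixels'].astype(int)
    b=((im[...,0]>150)&(im[...,2]<90)).astype(np.uint8)  # bright top face
    n,l,st,c=cv2.connectedComponentsWithStats(b)
    cand=[i for i in range(1,n) if 400<st[i,4]<6000 and abs(c[i]-np.array(k(*fk))).max()<15]
    for i in cand:
        cs,_=cv2.findContours((l==i).astype(np.uint8),cv2.RETR_EXTERNAL,cv2.CHAIN_APPROX_NONE)
        P=np.array([onz(w,p,82)[:2] for p in cs[0][:,0,:].astype(float)],np.float32)
        print('face rect world',cv2.minAreaRect(P))
    red=((im[...,2]>200)&(im[...,1]<110)&(im[...,0]<120)).astype(np.uint8)
    n,l,st,c=cv2.connectedComponentsWithStats(red)
    for i in range(1,n):
        if 80<st[i,4]<600:
            P=np.array([onz(w,p[::-1],94.5)[:2] for p in np.argwhere(l==i).astype(float)],np.float32)
            print('red',st[i],P.mean(0),cv2.minAreaRect(P))
    print('fork',onz(w,k(*fk),82),'eye',onz(w,k(*ey),63.5))
E
python3 m.py
python3 - <<'E'
from m import *
w=W[1]; g=lambda x,y,z:onz(w,k(x,y),z)
a,b,c=g(339,152,50.5),g(467,127,50.5),g(503,393,50.5)
for n,d in(('front',a-b),('right',b-c)): print(n,np.degrees(np.arctan2(d[1],d[0])),np.hypot(*d[:2]))
print('deck front mid',(a+b)/2,'ring',g(402,399,55),'cup top',g(245,380,95),g(215,500,95),'cone tip',g(162,284,75))
cv2.imwrite('pics/z.png',cv2.resize(w['pixels'][0:200,190:330],None,fx=4,fy=3*4/3,interpolation=cv2.INTER_CUBIC)[:600])
E
```

```text
face rect world ((479.5824279785156, 87.67945861816406), (44.9322624206543, 35.73324203491211), 72.98469543457031)
red [251 125  10  25 211] [526.6 189.4] ((526.589111328125, 189.39720153808594), (23.0398006439209, 8.018861770629883), 61.69790267944336)
fork [480.2  90.2  82. ] eye [501.4 141.3  63.5]
face rect world ((478.77001953125, 86.90202331542969), (45.21672058105469, 35.5947265625), 72.93295288085938)
red [253 184   8  27 216] [526.2 188.7] ((526.3032836914062, 188.7267608642578), (21.792327880859375, 5.6659626960754395), 62.20216369628906)
fork [479.7  90.5  82. ] eye [499.9 140.8  63.5]
face rect world ((479.5824279785156, 87.67945861816406), (44.9322624206543, 35.73324203491211), 72.98469543457031)
red [251 125  10  25 211] [526.6 189.4] ((526.589111328125, 189.39720153808594), (23.0398006439209, 8.018861770629883), 61.69790267944336)
fork [480.2  90.2  82. ] eye [501.4 141.3  63.5]
face rect world ((478.77001953125, 86.90202331542969), (45.21672058105469, 35.5947265625), 72.93295288085938)
red [253 184   8  27 216] [526.2 188.7] ((526.3032836914062, 188.7267608642578), (21.792327880859375, 5.6659626960754395), 62.20216369628906)
fork [479.7  90.5  82. ] eye [499.9 140.8  63.5]
front -17.385859825898503 71.80143278266661
right -107.31075890604579 164.7648226454256
deck front mid [486.6 115.1  50.5] ring [560.4 254.1  55. ] cup top [618.8 185.2  95. ] [676.7 241.6  95. ] cone tip [638.3 120.9  75. ]
```

```bash
python3 -m handwheel '[0, 0, 85, 0, 0, 0, 85, 0, 0, 85, 0, 0, 0, 85, 0, 0, 85, 0, 0, 0, 85, 0, 0, 85, 0, 0, 0, 85, 0, 0, 85, 0, 0, 0, 85, 0, 0, 85, 0, 0, 0, 85, 0, 0, 85, 0, 0, 0, 85, 0, 0, 85, 0, 0, 0, 85]' >/dev/null && python3 -m handwheel '[0, 0, 85, 0, 0, 0, 85, 0, 0, 85, 0, 0, 0, 85, 0, 0, 85, 0, 0, 0, 85, 0, 0, 85, 0, 0, 0, 85, 0, 0, 85, 0, 0, 0, 85, 0, 0, 85, 0, 0, 0, 85, 0, 0, 85, 0, 0, 0, 85, 0, 0, 85, 0, 0, 0, 85]' >/dev/null&& python3 -m handwheel '[0, 0, 10, -2, 0, 0, 85, 0, 0, 10, -2, 0, 50, 60, 0, 0, 10, -2, 0, 75, 50, 0, 0, 10, -2, 0, 75, 50]'; python3 -c "
from h import *
s=r.sense(); print(s['joint_pos'],s['tcp_rot'],s['tool_pos'])"
```

```text
time: 6.35
tool_pos: [524.3, 188.1, 93.7]
tcp_rot: [-179.8, 0.2, 62.0]
ft_force: [-1.2, -0.3, 0.0]
finger_gap: 50.0
grip_force: 0.0
[1.44580190e+01 7.39169668e+00 1.00156582e+02 5.58966773e-04
 7.27496454e+01 4.25070312e+01] [-179.78001125    0.20090795   61.95120636] [524.31246098 188.0646387   93.74905606]
```

```bash
python3 -m handwheel '[0, 0, 0, 0, 0, 0, 40, 0, 0, 0, 0, 0, 0, 30]'; python3 -c "
from h import *
s=r.sense(); print(s['tcp_rot'],s['tool_pos'])"
```

```text
time: 6.6
tool_pos: [527.8, 188.8, 98.3]
tcp_rot: [179.9, -0.1, 62.0]
ft_force: [-0.1, 0.3, 0.5]
finger_gap: 30.4
grip_force: 0.0
[ 1.79866443e+02 -1.20326833e-01  6.19937491e+01] [527.84453739 188.7653984   98.28059502]
```

```bash
python3 -m handwheel '[0, 0, 0, -0.5, -1, 15, 30, 0, 0, 0, -0.5, -1, 30, 30, 0, 0, 0, -0.5, -1, 30, 30, 0, 0, 0, -0.5, -1, 30, 5, 0, 0, 0, -0.5, -1, 30, 5, 0, 0, 0, -0.5, -1, 30, 5, 0, 0, 0, -0.5, -1, 30, 5]' 60; python3 -c "
from h import *
s=r.sense(); print(s['tcp_rot'],s['tool_pos'],s['wrist_torque'])"
```

```text
time: 7.48
tool_pos: [525.5, 188.4, 66.4]
tcp_rot: [180.0, -0.0, 62.0]
ft_force: [0.5, -0.5, -1.7]
finger_gap: 9.0
grip_force: 60.1
[ 1.79995276e+02 -3.70484178e-03  6.20006771e+01] [525.45352153 188.35646492  66.3828327 ] [-0.03754506  0.030465   -0.02741693]
```

```bash
python3 -m handwheel '[0, 0, -3, -4, -3, 0, 5, 0, 0, -6, -7, -6, 0, 5, 0, 0, -9, -11, -9, 0, 5, 0, 0, -10.9, -14.8, -12.2, 0, 5, 0, 0, -10.9, -14.8, -12.2, 0, 5, 0, 0, -10.9, -14.8, -12.2, 0, 5]'; python3 -c "
from h import *
s=r.sense(); print(s['tcp_rot'],s['tool_pos'],s['wrist_torque'],s['joint_pos'])
for n in ('scene','side','wrist'):
    w=optics.snapshot(n); np.save(n+'3.npy',w,allow_pickle=True)
w=np.load('side3.npy',allow_pickle=True).item()['pixels'][185:245,230:310]
v=np.load('wrist3.npy',allow_pickle=True).item()['pixels']
cv2.imwrite('pics/s3.png',np.hstack([cv2.resize(w,(400,300),interpolation=2),cv2.resize(v,(400,300),interpolation=2)]))"
```

```text
time: 8.22
tool_pos: [507.8, 181.0, 66.4]
tcp_rot: [180.0, -0.0, 72.9]
ft_force: [-0.4, -0.2, -1.8]
finger_gap: 8.9
grip_force: 60.2
[ 1.79990578e+02 -6.08919554e-03  7.28578576e+01] [507.81992456 181.04653536  66.35873088] [ 0.05256303 -0.00406588 -0.00257286] [1.41723292e+01 6.37545212e+00 1.04384908e+02 3.26362977e-04
 6.92284260e+01 3.13143564e+01]
```

View pics/s3.png

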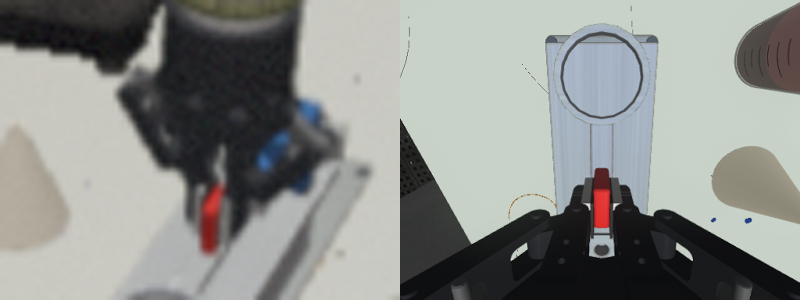

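The tab is held, and the arm now runs nearly parallel to the deck. The ring is at about (602,75), between deck edges at x≈550 and x≈657. I'll measure that more exactly.

Run:
```python
from h import *
np.set_printoptions(precision=2,suppress=True)
w=np.load('wrist3.npy',allow_pickle=True).item()
G=cv2.cvtColor(w['pixels'],cv2.COLOR_BGR2GRAY)
# deck edges: brightest gradient per row rows 140..215 ; print profile
for y in (170,190,210):
    print(y,G[y,188:204].tolist(),G[y,308:334].tolist())
c=cv2.HoughCircles(cv2.GaussianBlur(G,(3,3),0),cv2.HOUGH_GRADIENT,1,200,param1=120,param2=20,minRadius=45,maxRadius=75);print(c)
S=lambda p:(lambda q:((q-np.array([480.0,90.3]))@np.array([[-.2931,.9561],[-.9561,-.2931]])))(p[:2])
for y,a,b in((170,0,0),):pass
# bar edges
for y in (165,180,195): print(y,G[y,238:278].tolist())
np.save('S.npy',0)
```

```text
170 [206, 205, 205, 206, 205, 155, 148, 166, 180, 182, 179, 178, 180, 183, 180, 178] [176, 177, 177, 178, 179, 178, 178, 177, 175, 176, 177, 177, 176, 167, 157, 190, 205, 205, 206, 205, 205, 205, 205, 205, 205, 205]
190 [206, 205, 205, 205, 205, 205, 171, 157, 162, 178, 181, 180, 179, 180, 182, 180] [175, 175, 177, 178, 178, 177, 175, 174, 176, 177, 179, 174, 165, 147, 188, 205, 205, 205, 205, 205, 205, 205, 205, 205, 205, 205]
210 [206, 205, 206, 205, 205, 205, 205, 205, 167, 158, 175, 182, 181, 178, 179, 181] [174, 176, 176, 176, 175, 174, 174, 175, 176, 178, 171, 167, 161, 192, 204, 203, 204, 205, 205, 205, 204, 204, 204, 205, 205, 205]
[[[258.5  94.5  53.8]
  [448.5 239.5  52.4]]]
165 [175, 176, 175, 173, 173, 127, 133, 153, 171, 180, 180, 176, 176, 178, 177, 176, 174, 175, 175, 177, 179, 179, 178, 177, 178, 177, 178, 177, 175, 174, 174, 175, 168, 158, 128, 162, 175, 172, 172, 175]
180 [174, 175, 175, 173, 171, 130, 136, 152, 168, 178, 178, 176, 176, 176, 176, 175, 174, 174, 174, 175, 178, 178, 177, 177, 177, 178, 177, 175, 174, 173, 173, 172, 166, 160, 130, 162, 175, 172, 172, 174]
195 [174, 175, 174, 172, 171, 136, 136, 149, 164, 176, 177, 175, 173, 175, 175, 174, 173, 173, 174, 175, 177, 177, 177, 176, 177, 177, 176, 175, 174, 172, 172, 171, 164, 156, 136, 163, 173, 169, 171, 174]
```

```bash
python3 -m handwheel '[0, 0, 0, -8, 0, 0, 5, 0, 0, 0, -16, 0, 0, 5, 0, 0, 0, -24, 0, 0, 5, 0, 0, 0, -30, 0, 0, 5, 0, 0, 0, -34, 0, 0, 5, 0, 0, 0, -34, 0, 0, 5]'; python3 -c "
from h import *
s=r.sense(); print(s['tcp_rot'],s['tool_pos'],s['ft_force'],s['wrist_torque'])"
```

```text
time: 9.12
tool_pos: [497.7, 148.2, 66.3]
tcp_rot: [180.0, 0.0, 72.9]
ft_force: [-0.2, 0.0, -2.2]
finger_gap: 8.9
grip_force: 60.3
[1.79998710e+02 2.50250251e-03 7.28777476e+01] [497.65924679 148.21876334  66.31339859] [-0.19205668  0.00633326 -2.24576052] [ 0.04469763 -0.04620293 -0.0140178 ]
```

No contact yet. Creeping in.

```bash
python3 -m handwheel '[0, 0, 0, -1.5, 0, 0, 5, 0, 0, 0, -3, 0, 0, 5, 0, 0, 0, -4, 0, 0, 5, 0, 0, 0, -4, 0, 0, 5]' ; python3 -m handwheel '[0, 0, 0, -1, 0, 0, 5, 0, 0, 0, -1, 0, 0, 5]'; python3 -c "
from h import *
s=r.sense(); print(s['tcp_rot'],s['tool_pos'],s['ft_force'],s['wrist_torque'])"
```

```text
time: 9.62
tool_pos: [496.5, 144.6, 66.3]
tcp_rot: [-180.0, 0.0, 72.9]
ft_force: [-0.7, -0.7, -0.9]
finger_gap: 8.8
grip_force: 60.3
time: 9.88
tool_pos: [496.3, 143.7, 66.3]
tcp_rot: [180.0, 0.0, 72.9]
ft_force: [-0.8, 0.6, -0.7]
finger_gap: 8.9
grip_force: 60.3
[1.79998974e+02 3.30662058e-03 7.29002455e+01] [496.25599532 143.66632949  66.30353845] [-0.84828086  0.63491363 -0.74227115] [-0.04910033  0.00841132  0.02209985]
```

```bash
for i in 1; do python3 -m handwheel '[0, 0, 0, -0.5, 0, 0, 5, 0, 0, 0, -1, 0, 0, 5, 0, 0, 0, -1, 0, 0, 5]' | grep -E 'tool|ft'; python3 -m handwheel '[0, 0, 0, -0.5, 0, 0, 5, 0, 0, 0, -0.5, 0, 0, 5]'| grep -E 'tool|ft';  done
```

```text
tool_pos: [495.9, 142.7, 66.3]
ft_force: [0.3, -0.7, -1.3]
tool_pos: [495.8, 142.2, 66.3]
ft_force: [-0.4, -0.8, -1.9]
```

```bash
python3 -m handwheel '[0, 0, 0, -0.5, 0, 0, 5, 0, 0, 0, -0.5, 0, 0, 5]' | grep -E 'tool|ft'; python3 -m handwheel '[0, 0, 0, -0.5, 0, 0, 5, 0, 0, 0, -0.5, 0, 0, 5]'| grep -E 'tool|ft'
```

```text
tool_pos: [495.6, 141.8, 66.3]
ft_force: [0.6, -0.0, -1.1]
tool_pos: [495.5, 141.3, 66.3]
ft_force: [-0.3, -0.5, -2.2]
```

```bash
python3 -m handwheel '[0, 0, 0, -0.5, 0, 0, 5, 0, 0, 0, -0.5, 0, 0, 5]' | grep -E 'tool|ft'; python3 -m handwheel '[0, 0, 0, -0.5, 0, 0, 5, 0, 0, 0, -0.5, 0, 0, 5]'| grep -E 'tool|ft';  python3 -m handwheel '[0, 0, 0, -0.5, 0, 0, 5, 0, 0, 0, -0.5, 0, 0, 5]'| grep -E 'tool|ft'; python3 -c "
from h import *
s=r.sense(); print(s['time'],s['tcp_rot'],s['ft_force'],s['wrist_torque'])"
```

```text
tool_pos: [495.3, 140.8, 66.3]
ft_force: [-1.1, 1.3, -1.7]
tool_pos: [495.2, 140.5, 66.3]
ft_force: [0.4, 1.7, -1.9]
tool_pos: [495.3, 140.4, 66.5]
ft_force: [0.4, 6.3, -0.6]
11.75 [ 1.79986721e+02 -5.88189362e-02  7.29062366e+01] [ 0.4345      6.29231889 -0.60639275] [ 0.92960581 -0.14104349 -0.05529051]
```

```bash
python3 -m handwheel '[0, 0, 0, -0.6, 0, 0, 5, 0, 0, 0, -0.6, 0, 0, 5]' | grep -E 'tool|ft'; python3 -m handwheel '[0, 0, 0, -0.6, 0, 0, 5, 0, 0, 0, -0.6, 0, 0, 5]'| grep -E 'tool|ft';python3 -c "
from h import *
s=r.sense(); print(s['time'],s['tcp_rot'],s['ft_force'],s['wrist_torque'])"
```

```text
tool_pos: [495.2, 140.3, 66.6]
ft_force: [1.6, 7.6, -1.5]
tool_pos: [495.3, 140.3, 66.7]
ft_force: [2.0, 9.1, -2.1]
12.25 [ 1.79965322e+02 -1.69898140e-01  7.29128250e+01] [ 2.03810204  9.13048533 -2.1313276 ] [ 1.83060582 -0.32954278 -0.05664143]
```

```bash
python3 -m handwheel '[0, 0, 0, 0.7, 0, 0, 5, 0, 0, 0, 0.7, 0, 0, 5, 0, 0, 0, 0.7, 0, 0, 20, 0, 0, 0, 0.7, 0, 0, 30, 0, 0, 0, 0.7, 0, -20, 40, 0, 0, 0, 0.7, 0, -60, 60, 0, 0, 0, -60, 0, -110, 60, 0, 0, 0, -120, 0, -110, 60]' && python3 -m handwheel '[0, 0, 0, -3, 0, 0, 60, 0, 0, 0, -3, 0, 0, 60]';  python3 -c "
from h import *
w=optics.snapshot('wrist'); np.save('w4.npy',w,allow_pickle=True)
cv2.imwrite('pics/w4.png',np.hstack([cv2.resize(w['pixels'],(400,300),interpolation=2),cv2.resize(w['pixels'][60:180,200:300],(400,480),interpolation=2)[:300]]))
u=proj(w,[480,90.3,82])[0].astype(int);print(u)
cv2.imwrite('pics/w4.png',np.hstack([cv2.resize(w['pixels'],(400,300),interpolation=2),cv2.resize(w['pixels'][max(0,u[1]-30):][:60,u[0]-40:u[0]+40],(400,300),interpolation=2)]))
"
```

```text
time: 13.25
tool_pos: [464.1, 33.4, 178.4]
tcp_rot: [179.7, -0.1, 73.0]
ft_force: [1.5, -1.1, -0.1]
finger_gap: 60.1
grip_force: 0.0
time: 13.5
tool_pos: [461.6, 31.0, 174.7]
tcp_rot: [180.0, -0.0, 72.8]
ft_force: [-0.1, -0.3, 0.0]
finger_gap: 60.1
grip_force: 0.0
[258 119]
```

View pics/w4.png

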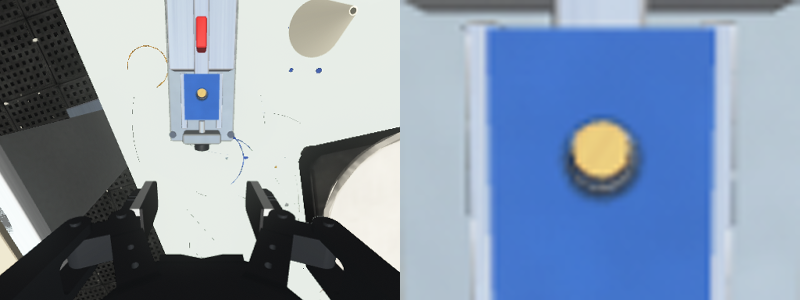

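Looking down the bore, the mouth sits at about (601,159) in the crop. The brass plug shows clean through the concentric eye, so the arm is home. Next I'll refine the bore position.

Run:
```python
from h import *
np.set_printoptions(precision=2,suppress=True)
for f,c0 in(('w1',(256,236)),('w2',(250,50)),('w4',(258,121))):
    w=np.load(f+'.npy',allow_pickle=True).item(); im=w['pixels'].astype(np.float32)
    x0,y0=c0[0]-14,c0[1]-14
    big=cv2.resize(im[y0:y0+28,x0:x0+28],None,fx=8,fy=8,interpolation=cv2.INTER_LINEAR)
    sat=big[...,0]-big[...,2]  # blue minus red
    ref=np.percentile(sat,70); m=(sat<ref*0.6).astype(np.uint8)
    n,l,st,c=cv2.connectedComponentsWithStats(m); i=l[112-20:112+20,112-20:112+20]; i=np.bincount(i[i>0]).argmax()
    cs,_=cv2.findContours((l==i).astype(np.uint8),cv2.RETR_EXTERNAL,cv2.CHAIN_APPROX_NONE)
    P=np.array([onz(w,(p[0]/8-.4375+x0,p[1]/8-.4375+y0),82)[:2] for p in cs[0][:,0].astype(float)],np.float32)
    print(f,cv2.fitEllipse(P))
    # face rect via blue bright
    b=((im[...,0]>150)&(im[...,2]<100)&(im[...,0]-im[...,2]>90)).astype(np.uint8); n,l,st,c=cv2.connectedComponentsWithStats(b)
    for i in range(1,n):
        if 400<st[i,4]<9000 and abs(c[i]-c0).max()<15:
            cs,_=cv2.findContours((l==i).astype(np.uint8),cv2.RETR_EXTERNAL,cv2.CHAIN_APPROX_NONE)
            q=cv2.minAreaRect(np.array([onz(w,p,82)[:2] for p in cs[0][:,0].astype(float)],np.float32)); a=np.radians(q[2]); 
            print(q, 'bore',np.array(q[0])+3*np.array([.2931,.9561]))
```

```text
w1 ((479.63232421875, 89.55836486816406), (9.08592700958252, 12.591092109680176), 61.0831298828125)
((479.36358642578125, 87.78986358642578), (44.84715270996094, 35.063575744628906), 72.96984100341797) bore [480.24  90.66]
w2 ((480.704833984375, 92.68974304199219), (6.513814926147461, 9.558670997619629), 68.4605484008789)
((478.711181640625, 87.02689361572266), (44.97123718261719, 35.09177780151367), 73.00675964355469) bore [479.59  89.9 ]
w4 ((479.7161560058594, 89.81954956054688), (11.866266250610352, 12.236761093139648), 156.135498046875)
((478.7225036621094, 86.88076782226562), (44.203914642333984, 34.890159606933594), 72.82340240478516) bore [479.6   89.75]
```

```bash
python3 -m handwheel '[0, 0, 0, -50, 16, 0, 60, 0, 0, 0, -110, 35, 0, 60, 0, 0, 0, -170, 54, 0, 60, 0, 0, 0, -230, 73, 0, 60, 0, 0, 0, -285, 91, 0, 60, 0, 0, 0, -312, 100, 0, 60, 0, 0, 0, -312, 100, 0, 60, 0, 0, 0, -312, 100, 0, 60]';  python3 -c "
from h import *
w=optics.snapshot('wrist'); np.save('w5.npy',w,allow_pickle=True)
cv2.imwrite('pics/w5.png',cv2.resize(w['pixels'],(768,576),interpolation=2))
s=r.sense();print(s['joint_pos'],s['tool_pos'],s['tcp_rot'],proj(w,[[480,-249,98],[480,-249,66]]))
"
```

```text
time: 14.55
tool_pos: [465.9, -294.8, 173.9]
tcp_rot: [-179.9, -0.1, 73.0]
ft_force: [-0.4, 0.3, -0.3]
finger_gap: 59.9
grip_force: 0.0
[-3.76457493e+01  1.95044221e+00  9.71146590e+01  2.08157227e-02
  8.10121949e+01 -2.06582796e+01] [ 465.93456695 -294.58302414  174.16407449] [-1.79934925e+02 -4.65038193e-02  7.30092381e+01] [[258.41787921 140.18139026]
 [258.38136584 136.00993826]]
```

View pics/w5.png

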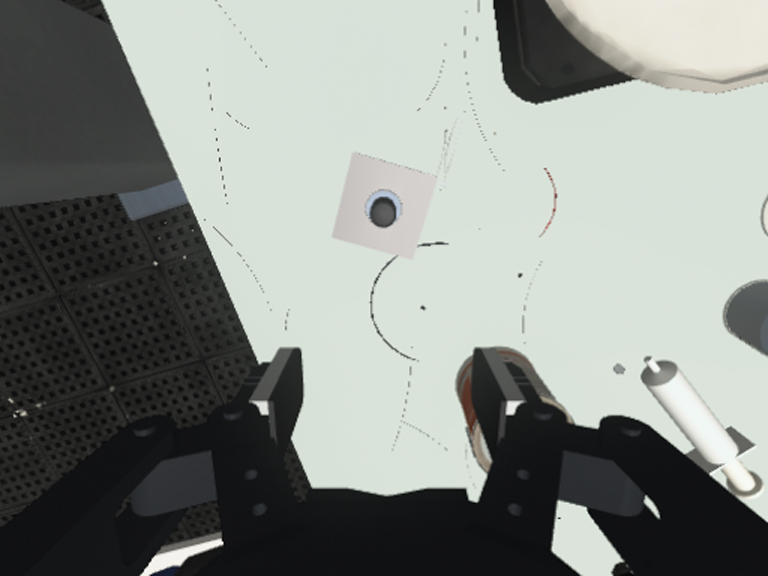

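The pin's black grip top is at (383,211), its flange ring at (384,208), and the rest's top is centred near (385,206). The small tin is under the right finger, at about (497,405).

Run:
```python
from h import *
np.set_printoptions(precision=1,suppress=True)
w=np.load('w5.npy',allow_pickle=True).item(); q=lambda x,y:((x-.25)/1.5,(y-.25)/1.5)
G=w['pixels'].astype(int).max(2)
m=(G<90).astype(np.uint8); n,l,st,c=cv2.connectedComponentsWithStats(m[110:170,225:290])
for i in range(1,n):
    if st[i,4]>40: print('dark',st[i],c[i]+[225,110],onz(w,c[i]+[225,110],98))
print('flange',onz(w,q(384,208.5),70),'rest',np.mean([onz(w,q(*p),66) for p in((353,152),(437,177),(414,259),(332,237))],axis=0),'tin',onz(w,q(497,375),79),onz(w,q(520,400),79))
T=w['pose'][:3,3];print(T)
```

```text
dark [ 22  22  17  19 197] [254.4 140.8] [ 476.9 -248.6   98. ]
flange [ 477.4 -250.3   70. ] rest [ 477.4 -250.1   66. ] tin [ 514.  -365.4   79. ] [ 523.7 -386.3   79. ]
[ 486.8 -226.   314.7]
```

```bash
python3 -m handwheel '[0, 0, 0, 25, -1, 0, 50, 0, 0, 0, 46.2, -2.3, 20, 40, 0, 0, 0, 46.2, -2.3, 50, 40, 0, 0, 0, 46.2, -2.3, 50, 40, 0, 0, 0, 46.2, -2.3, 50, 40]' && python3 -c "
from h import *
s=r.sense();print(s['tool_pos'],s['tcp_rot'])
w=optics.snapshot('wrist');np.save('w6.npy',w,allow_pickle=True)
m=(w['pixels'].max(2)<90).astype(np.uint8)
print(proj(w,[[477.2,-249.8,98],[477.2,-249.8,70]]))"
```

```text
time: 15.22
tool_pos: [477.0, -250.9, 125.0]
tcp_rot: [-180.0, -0.0, 72.9]
ft_force: [-1.0, -0.5, -0.2]
finger_gap: 40.1
grip_force: 0.0
[ 477.02615993 -250.91185226  124.96676001] [-1.79988409e+02 -2.85338217e-03  7.29448428e+01]
[[257.98463028 223.37133379]
 [257.95175077 208.26664272]]
```

```bash
python3 -m handwheel '[0, 0, 0, 1, 0, 25, 40, 0, 0, 0, 1, 0, 45, 40, 0, 0, 0, 1, 0, 51, 40, 0, 0, 0, 1, 0, 51, 40, 0, 0, 0, 1, 0, 51, 10, 0, 0, 0, 1, 0, 51, 10, 0, 0, 0, 1, 0, 51, 10, 0, 0, 0, 1, 0, 51, 10]' 70 && python3 -m handwheel '[0, 0, 0, 0, 0, -10, 10, 0, 0, 0, 0, 0, -40, 10, 0, 0, 0, 0, 0, -80, 10, 0, 0, 0, 0, 0, -80, 10]'
```

```text
time: 16.27
tool_pos: [478.0, -251.1, 75.2]
tcp_rot: [179.9, 0.0, 72.9]
ft_force: [-1.4, 0.7, 4.6]
finger_gap: 11.4
grip_force: 68.3
time: 16.77
tool_pos: [479.5, -252.0, 158.5]
tcp_rot: [179.6, 0.1, 72.9]
ft_force: [0.3, -0.0, -0.6]
finger_gap: 11.4
grip_force: 68.7
```

```bash
python3 -m handwheel '[0, 0, 0, 40, -12, -14, 10, 0, 0, 0, 95, -29, -14, 10, 0, 0, 0, 155, -47, -14, 10, 0, 0, 0, 215, -65, -14, 10, 0, 0, 0, 270, -82, -14, 10, 0, 0, 0, 310, -94, -14, 10, 0, 0, 0, 326, -99, -14, 10, 0, 0, 0, 326, -99, -14, 10]' >/dev/null && python3 -m handwheel '[0, 0, 0, 0, 0, 0, 10, 0, 0, 0, 0, 0, 0, 10]' && python3 -c "
from h import *
s=r.sense();print(s['tool_pos'],s['tcp_rot'])
np.set_printoptions(precision=1,suppress=True)
w=optics.snapshot('wrist');np.save('w7.npy',w,allow_pickle=True)
v=optics.snapshot('side');np.save('v7.npy',v,allow_pickle=True)
t=s['tool_pos'];print(proj(w,[[479.7,89.9,82],t-[0,0,67],t-[0,0,9],t+[0,0,23]]),proj(v,[[479.7,89.9,82],t-[0,0,67],t-[0,0,9]]))
cv2.imwrite('pics/w7.png',np.hstack([cv2.resize(w['pixels'][180:330,190:330],(420,450),interpolation=2),cv2.resize(v['pixels'][170:245,250:310],(360,450),interpolation=2)]))
"
```

```text
time: 18.02
tool_pos: [478.5, 88.9, 167.7]
tcp_rot: [-180.0, 0.0, 72.8]
ft_force: [0.4, -0.4, -1.0]
finger_gap: 11.6
grip_force: 68.7
[478.50524768  88.91625627 167.681543  ] [-1.79994213e+02  2.23533776e-02  7.28026225e+01]
[[259.1 195.4]
 [258.1 204.3]
 [258.3 237.5]
 [258.4 267.7]] [[286.  208.2]
 [286.8 203.4]
 [288.4 188.4]]
```

View pics/w7.png

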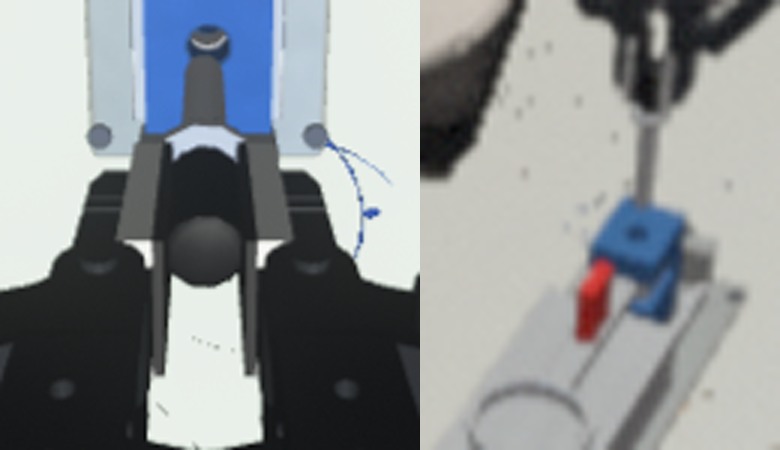

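The pin hangs straight between the pads. Its tip is near wrist pixel (257.8,201.5), with the bore mouth at (259.5,194.2); the eye is still concentric and the tab is where I left it.

Run:
```python
from h import *
w=np.load('w7.npy',allow_pickle=True).item()
M=np.array([[.2957,.9553],[.9553,-.2957]])
for t in((257.8,201),(257.8,202.5)):
  for b in((259.5,194.2),):
    print(M@(onz(w,b,82)-onz(w,t,100.7))[:2], onz(w,b,82)[:2])
print('head',onz(w,(258.2,263.3),190.5))
```

```text
[-0.31347154  1.41487833] [480.30384377  90.81208069]
[0.8981165  1.41441098] [480.30384377  90.81208069]
head [479.05602358  91.04080031 190.5       ]
```

```bash
python3 -m handwheel '[0, 0, 0, 0.2, 1.2, 5, 10, 0, 0, 0, 0.2, 1.2, 12, 10, 0, 0, 0, 0.2, 1.2, 16, 10, 0, 0, 0, 0.2, 1.2, 18, 10, 0, 0, 0, 0.2, 1.2, 20, 10, 0, 0, 0, 0.2, 1.2, 21, 10, 0, 0, 0, 0.2, 1.2, 22, 10, 0, 0, 0, 0.2, 1.2, 22, 10]'
```

```text
time: 19.12
tool_pos: [479.7, 90.0, 145.8]
tcp_rot: [180.0, 0.0, 72.9]
ft_force: [0.3, 0.2, -0.5]
finger_gap: 11.6
grip_force: 68.7
```

```bash
python3 -m handwheel '[0, 0, 0, 0, 0, 1, 10, 0, 0, 0, 0, 0, 2, 10, 0, 0, 0, 0, 0, 3, 10, 0, 0, 0, 0, 0, 3, 10]'; python3 -c "
from h import *
s=r.sense();print(s['tool_pos'],s['tcp_rot'],s['wrist_torque'])"
```

```text
time: 19.62
tool_pos: [479.6, 90.0, 142.7]
tcp_rot: [-180.0, 0.0, 72.9]
ft_force: [0.7, -0.5, -0.6]
finger_gap: 11.8
grip_force: 68.7
[479.60727316  89.97465285 142.72245834] [-1.79998482e+02  4.54157061e-03  7.28985140e+01] [-0.18514046 -0.1342017   0.03912861]
```

```bash
python3 -m handwheel '[0, 0, 0, 0, 0, 2, 10, 0, 0, 0, 0, 0, 4, 10, 0, 0, 0, 0, 0, 6, 10, 0, 0, 0, 0, 0, 6, 10]' | grep -E 'tool|ft'; python3 -m handwheel '[0, 0, 0, 0, 0, 2, 10, 0, 0, 0, 0, 0, 4, 10, 0, 0, 0, 0, 0, 6, 10, 0, 0, 0, 0, 0, 6, 10]'| grep -E 'tool|ft'; python3 -c "
from h import *
s=r.sense();print(s['tool_pos'],s['tcp_rot'],s['wrist_torque'])"
```

```text
tool_pos: [479.5, 90.0, 136.5]
ft_force: [-0.1, -0.8, -1.6]
tool_pos: [479.5, 90.0, 130.5]
ft_force: [0.1, -1.3, -1.1]
[479.4859439   90.00083529 130.53022   ] [-1.79983210e+02  9.65850350e-03  7.29032845e+01] [-0.23669864 -0.11489884  0.04072583]
```

```bash
python3 -m handwheel '[0, 0, 0, 0, 0, 1.5, 10, 0, 0, 0, 0, 0, 3, 10, 0, 0, 0, 0, 0, 3, 10]' | grep -E 'tool|ft'; python3 -m handwheel '[0, 0, 0, 0, 0, 2, 10, 0, 0, 0, 0, 0, 4, 10, 0, 0, 0, 0, 0, 5, 10, 0, 0, 0, 0, 0, 5, 10]'| grep -E 'tool|ft'; python3 -c "
from h import *
s=r.sense();print(s['tool_pos'],s['tcp_rot'],s['wrist_torque'])"
```

```text
tool_pos: [479.6, 90.0, 127.7]
ft_force: [1.1, -0.6, -1.7]
tool_pos: [479.5, 90.0, 122.6]
ft_force: [0.8, -1.8, -1.6]
[479.51590907  90.00747241 122.60130639] [-1.79986067e+02  7.93032449e-03  7.29015323e+01] [-0.23430796 -0.0906801  -0.03223897]
```

```bash
python3 -m handwheel '[0, 0, 0, 0, 0, 2, 10, 0, 0, 0, 0, 0, 4, 10, 0, 0, 0, 0, 0, 6, 10, 0, 0, 0, 0, 0, 6, 10]' | grep -E 'tool|ft'; python3 -m handwheel '[0, 0, 0, 0, 0, 2, 10, 0, 0, 0, 0, 0, 4, 10, 0, 0, 0, 0, 0, 6, 10, 0, 0, 0, 0, 0, 6, 10]'| grep -E 'tool|ft'; python3 -m handwheel '[0, 0, 0, 0, 0, 2, 10, 0, 0, 0, 0, 0, 4, 10, 0, 0, 0, 0, 0, 6, 10, 0, 0, 0, 0, 0, 6, 10]'| grep -E 'tool|ft';python3 -c "
from h import *
s=r.sense();print(s['tool_pos'],s['tcp_rot'],s['wrist_torque'])"
```

```text
tool_pos: [479.5, 90.0, 116.5]
ft_force: [1.4, -0.9, -1.7]
tool_pos: [479.5, 89.9, 110.5]
ft_force: [1.1, -1.5, -1.0]
tool_pos: [480.0, 90.0, 105.3]
ft_force: [0.3, -2.3, 3.6]
[479.99134389  90.02856681 105.262284  ] [ 1.79957849e+02 -1.66142447e-02  7.29003311e+01] [-0.37174455  0.09649115  0.00061374]
```

```bash
python3 -m handwheel '[0, 0, 0, 0, 0, 2, 10, 0, 0, 0, 0, 0, 4, 10, 0, 0, 0, 0, 0, 6, 10, 0, 0, 0, 0, 0, 6, 10]' | grep -E 'tool|ft'; python3 -m handwheel '[0, 0, 0, 0, 0, 2, 10, 0, 0, 0, 0, 0, 4, 10, 0, 0, 0, 0, 0, 4, 10]'| grep -E 'tool|ft'; python3 -m handwheel '[0, 0, 0, 0, 0, 1, 10, 0, 0, 0, 0, 0, 2, 10, 0, 0, 0, 0, 0, 2, 10]'| grep -E 'tool|ft';python3 -c "
from h import *
s=r.sense();print(s['tool_pos'],s['tcp_rot'],s['wrist_torque'])"
```

```text
tool_pos: [480.0, 90.0, 99.2]
ft_force: [-0.2, -1.9, 5.3]
tool_pos: [480.0, 90.0, 95.2]
ft_force: [-0.0, -1.8, 5.5]
tool_pos: [480.0, 90.0, 93.3]
ft_force: [-0.1, -2.1, 6.8]
[479.99743287  89.98734582  93.2628418 ] [ 1.79954516e+02 -1.28850544e-02  7.28993393e+01] [-0.41778567  0.11147903  0.05318576]
```

```bash
for i in 1; do python3 -m handwheel '[0, 0, 0, 0, 0, 0.5, 10, 0, 0, 0, 0, 0, 1, 10, 0, 0, 0, 0, 0, 1, 10]' | grep -E 'tool|ft'; python3 -m handwheel '[0, 0, 0, 0, 0, 0.5, 10, 0, 0, 0, 0, 0, 0.8, 10, 0, 0, 0, 0, 0, 0.8, 10]'| grep -E 'tool|ft'; python3 -m handwheel '[0, 0, 0, 0, 0, 0.5, 10, 0, 0, 0, 0, 0, 0.5, 10]'| grep -E 'time|tool|ft';done
```

```text
tool_pos: [480.0, 90.0, 92.3]
ft_force: [-0.4, -2.3, 6.5]
tool_pos: [480.0, 90.0, 91.6]
ft_force: [-0.4, -2.7, 6.2]
time: 25.25
tool_pos: [480.1, 90.0, 91.2]
ft_force: [-1.8, -2.4, 7.3]
```

```bash
python3 -m handwheel '[0, 0, 0, 0, 0, 0.5, 10, 0, 0, 0, 0, 0, 0.5, 10]' | grep -E 'tool|ft'; python3 -m handwheel '[0, 0, 0, 0, 0, 0.5, 10, 0, 0, 0, 0, 0, 0.5, 10]'| grep -E 'tool|ft'; python3 -m handwheel '[0, 0, 0, 0, 0, 0.4, 10, 0, 0, 0, 0, 0, 0.4, 10]'| grep -E 'time|tool|ft'
```

```text
tool_pos: [480.1, 90.0, 91.2]
ft_force: [-4.4, -2.2, 11.6]
tool_pos: [480.1, 90.0, 91.1]
ft_force: [-6.1, -2.0, 16.0]
time: 26.0
tool_pos: [480.2, 90.0, 91.1]
ft_force: [-8.2, -2.8, 20.3]
```

```bash
python3 -m handwheel '[0, 0, 0, 0, 0, -1, 10, 0, 0, 0, 0, 0, -1, 10, 0, 0, 0, 0, 0, -1, 25, 0, 0, 0, 0, 0, -1, 40, 0, 0, 0, 0, 0, -1, 40, 0, 0, 0, 0, 0, -30, 50, 0, 0, 0, 0, 0, -85, 60, 0, 0, 0, -60, 0, -95, 60]' && python3 -m handwheel '[0, 0, 0, 0, 0, 0, 60, 0, 0, 0, 0, 0, 0, 60]' && python3 -c "
from h import *
np.set_printoptions(precision=1,suppress=True)
w=optics.snapshot('wrist');v=optics.snapshot('side')
print(proj(w,[[479.7,89.9,114],[479.7,89.9,86]]))
cv2.imwrite('pics/end.png',np.hstack([cv2.resize(w['pixels'][40:190,190:330],(420,450),interpolation=2),cv2.resize(v['pixels'][185:260,240:300],(360,450),interpolation=2)]))
"
```

```text
time: 27.0
tool_pos: [464.8, 34.4, 188.6]
tcp_rot: [179.6, -0.2, 73.2]
ft_force: [0.3, -1.1, 0.5]
finger_gap: 59.8
grip_force: 0.0
time: 27.25
tool_pos: [461.9, 32.6, 183.8]
tcp_rot: [-180.0, -0.0, 72.8]
ft_force: [0.3, -0.0, -0.3]
finger_gap: 60.4
grip_force: 0.0
[[258.5 124.1]
 [258.4 122. ]]
```

View pics/end.png

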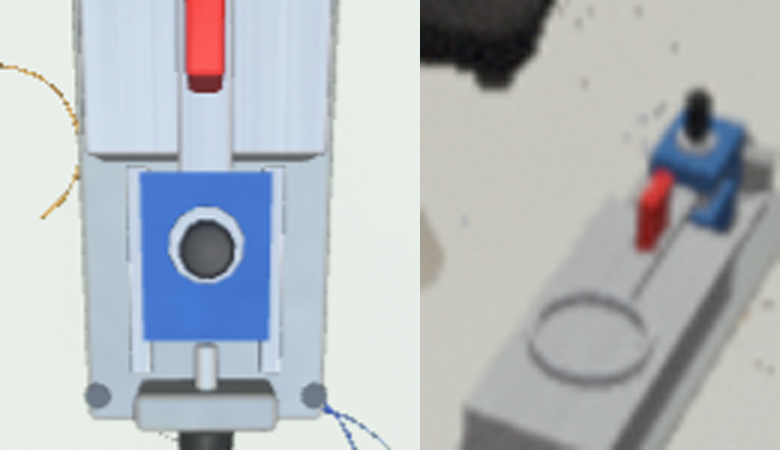

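The pin's flange sits flush on the blue fork, with the head at about (207,247) in the left crop. The arm lies straight into the fork and the gripper is clear, so I'm handing in.

```bash
python3 -c "
from bench import workorder
print(workorder.hand_in())"
```

```text
the job is handed in; nothing more can be done
None
```

The swing arm's eye is home against the back of the fork and the hinge pin is pushed down until its flange sits flush. Measured contact forces stayed near 20 N, the gripper has let go, nothing else was touched as far as the views show, and the job was handed in at about 27 s; no verdict came back.

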